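# Rack the duplicate samples in the same order as their originals

## Task

The single-row rack holds the duplicates of the four amber sample bottles that already stand in the far row of the two-row rack. Move each duplicate into the empty near row, into the cell directly in front of the original of the same shape, so that the near row repeats the order of the far row. Keep the bottles upright, stand them right down on the rack's floor, and leave the originals where they are; the blue tube stays in its rack.

Things in the scene. Friction and masses are not known exactly. Their poses are not given: they have to be found in the camera images.
- tall_duplicate: The duplicate to be moved: slender straight cylindrical vial, 27 mm diameter and 95 mm high overall, with a screw cap 25 mm across (top 16 mm); amber glass, white cap, about 50 g, loose. Starts upright in some cell of the single-row rack. Origin at the centre of its underside, z up; grip the glass about 70 mm above the underside.
- jar_duplicate: The duplicate to be moved: short wide round jar, 34 mm diameter and 62 mm high overall, its screw cap 35 mm across taking the top 17 mm; amber glass, white cap, about 50 g, loose. Starts upright in some cell of the single-row rack. Origin at the centre of its underside, z up; grip it by the cap, about 54 mm above the underside.
- square_duplicate: The duplicate to be moved: square bottle, body 30 x 30 mm up to 56 mm, sloping shoulder, narrow screw cap 21 mm across, 82 mm high overall; its x and y axes are square to its sides; amber glass, white cap, about 50 g, loose. Starts upright in some cell of the single-row rack. Origin at the centre of its underside, z up; grip the flat sides about 48 mm above the underside.
- dropper_duplicate: The duplicate to be moved: round dropper bottle, body 32 mm diameter up to 50 mm, narrow collar 19 mm across and a slim black rubber bulb on top, 97 mm high overall; amber glass, white cap, about 50 g, loose. Starts upright in some cell of the single-row rack. Origin at the centre of its underside, z up; grip the round body about 46 mm above the underside.
- tall_original: The original of the same shape: slender straight cylindrical vial, 27 mm diameter and 95 mm high overall, with a screw cap 25 mm across (top 16 mm); loose, stands upright in some cell of the far row of pair_rack and stays there. Origin at the centre of its underside, z up.
- jar_original: The original of the same shape: short wide round jar, 34 mm diameter and 62 mm high overall, its screw cap 35 mm across taking the top 17 mm; loose, stands upright in some cell of the far row of pair_rack and stays there. Origin at the centre of its underside, z up.
- square_original: The original of the same shape: square bottle, body 30 x 30 mm up to 56 mm, sloping shoulder, narrow screw cap 21 mm across, 82 mm high overall; its x and y axes are square to its sides; loose, stands upright in some cell of the far row of pair_rack and stays there. Origin at the centre of its underside, z up.
- dropper_original: The original of the same shape: round dropper bottle, body 32 mm diameter up to 50 mm, narrow collar 19 mm across and a slim black rubber bulb on top, 97 mm high overall; loose, stands upright in some cell of the far row of pair_rack and stays there. Origin at the centre of its underside, z up.
- blue_tube: Blue plastic tube, the standard, 25 mm diameter, 68 mm high, upright; stays where it is. Origin: centre of its underside. It shares with the duplicates, in any order, a fixed low grey plastic rack (58 x 274 mm, deck 28 mm high): five square cells 54 mm apart in one straight line, openings 42 mm, cell floor 5 mm above the bench.
- pair_rack: Low two-row grey plastic rack, 132 x 220 mm, deck 28 mm high, fixed. Origin: centre of its underside, y along the rows, z up. Far row at x = +37 mm with the originals, empty near row at x = -37 mm, both with square cells at y = -81, -27, 27, 81 mm (openings 42 mm, floor 5 mm above the bench). The cell in front of an original is 74 mm from it towards the rack's -x.
Things that resemble listed ones, but are neither listed nor needed, are in the scene too. Leave any red or turquoise look-alike of the tall_duplicate alone.

How it is judged:
By the outcome, as a careful person would: the job done as asked, in the order asked, and still so for the second after the job is handed in, with the robot touching nothing.
It also fails if it takes over 109 s, if anything falls off the work surface, if the arm or the gripper's body presses on something with over 40 N, if the wrist force passes 120 N, or if a joint passes its speed limit or range.

## Robot

A 7-joint arm with a two-finger parallel gripper is mounted at the origin on a cart in front of the work surface, level with it; the furniture and walls round the work are solid. World frame = base frame: x ahead of the robot, y to its left, z up, the work surface at z = 0. Lengths are in m, angles in rad, forces in N, time in s.
With the tool pointing down it reaches from about 0.4 to 0.875 m from the base axis. Payload 19.3 kg.
Tool frame: the origin (TCP) lies at the very end of the fingers, on their centre line; the grasp point (between the pads) lies 19 mm behind it; z points along the fingers, y is the line along which they close (so a half turn about z gives the same grasp; the last joint's range is limited). The gripper opens to 85 mm and grips with 20 to 120 N. Pads are 22 mm wide; open, the fingers measure 114 mm over their backs; the gripper's body (76 mm by 85 mm) begins 54 mm behind the grasp point. The pads swing forward as they close: fully open they stand 13 mm farther back than shut.
Start: joints at [1.11, 0.521, -0.036, 1.599, 0.021, 1.021, -0.113], TCP at [0.238, -0.578, 0.231] pointing down, gripper open.
Joint ranges: [-2.91, 2.91], [-0.3, 2.13], [-1.5, 1.42], [0.17, 2.43], [-1.26, 4.41], [0.16, 1.93], [-2.52, 2.52]. Speed limits (rad/s): [1.89, 1.89, 2.39, 2.39, 3.01, 3.01, 3.01].

## Interface

Orientations are given as [roll, pitch, yaw] about the fixed x, y, z axes, in that order (R = Rz(yaw) Ry(pitch) Rx(roll)).
In Python, from workcell import bot, grab_frame, calibration, job gives the robot as it stands.
- The arm moves only by the shell command python3 -m creep [FORCE], which reads ROWS from standard input. ROWS is 1 to 5 rows, one to a line, with the numbers parted by commas; each row has 7 numbers: the finger opening in m, then dx, dy, dz in m, then a rotation vector rx, ry, rz in rad; each row is the pose to reach, as a shift and turn from the pose commanded when the command began, along the tool's axes at that moment; what a row does not reach only later rows make up. A row lasts 1/8 s, in which the tool goes at most 0.0625 m and 0.188 rad, less where a joint would pass 70% of its speed; a pose out of reach is approached as far as the arm can. The fingers move at their own pace and stop on an object; FORCE is the grip in N (left out, the last holds). Time passes only in rows, so rows that do not move let the fingers close. It prints the time, the measured TCP pose, the force, the opening and the grip force at its end. Input that does not fit is refused with a message, and nothing moves.
- bot.observe(): the state, without advancing time (a new reading comes with each control period).
- grab_frame(name): name is "side" or "top" or "wrist"; returns (picture, depth): 420x560x3 uint8, blue, green, red; 420x560 float32, m along the optical axis (not along the pixel's ray), 0 where there is no reading.
- calibration(name): a dict with "vfov" (degrees; the focal length in pixels is half the picture's height over the tangent of half this angle, whatever the lens; pixels are square), "cx", "cy" (the principal point, pixels), "eye" and "attitude" of the camera in the world. Camera axes: x right, y down, z forward; pixel columns grow to the right and rows downward; lengths in m; the calibration is good to about 2 mm. A picture is of the moment at which its call begins: read the wrist's pose just before it. calibration takes no time and is no camera call; for the wrist camera it gives the pose at the moment of the call.
- job.job_done(): hands the job in; it is judged then, once.
The state is a dict: "clock": time; "qpos": joint angles; "qd": joint speeds; "joint_efforts": joint torques, N m; "position": TCP position; "tool_rot": TCP orientation; "force": force on the tool from outside, world axes, zero at the start; "moment": the same for the moment, N m; "grip_width": finger opening in m; "finger_force": force on a finger pad.
Only numpy, scipy, OpenCV 4.12 (cv2) and the standard library are available. Lean on these libraries where they do the work, as an engineer would, in place of code of your own. Each camera call takes 0.05 s, during which the arm holds its last target. There are 200 camera calls.

## Working session

There is one attempt and no reset: what is moved stays moved. The work goes in short steps, Python scripts to look and compute and a shell command to move; the robot and the scene stay as the last step left them, time stands still between calls to the robot, and variables do not carry over. Pictures are saved under pics/ and viewed, at most 14 in all, crops included, and the job is handed in when it is done.

```bash
mkdir -p pics; ls
python3 - <<'E'
from workcell import bot, grab_frame, calibration
import cv2,numpy as np
print(bot.observe())
for n in ["top","side"]:
    p,d=grab_frame(n); c=calibration(n); print(n,c)
    cv2.imwrite(f"pics/{n}0.png",p); np.save(f"{n}0.npy",d)
E
```

```text
pics
{'clock': 0.0, 'qpos': array([ 1.10982344,  0.52203828, -0.03630751,  1.59999714,  0.02116684,
        1.02110616, -0.11278811]), 'qd': array([0.0015931 , 0.00025024, 0.00166041, 0.00073879, 0.0006842 ,
       0.00062618, 0.00110218]), 'joint_efforts': array([ 2.39274217e-03, -9.27112913e+01,  1.98090144e+00, -3.69924474e+01,
        1.80024351e-02,  8.16272426e-03,  1.69334130e-04]), 'position': array([ 0.23789845, -0.5775854 ,  0.23071472]), 'tool_rot': array([-3.14042923e+00,  6.51093855e-05,  3.90740050e-01]), 'force': array([-0.42886396,  0.82970832, -0.47964678]), 'moment': array([-0.04890912, -0.00530603,  0.00955884]), 'finger_force': 0.0, 'grip_width': 0.08511213693940677}
top {'vfov': 50.98269429763509, 'cx': 277.2614701746144, 'cy': 208.9386110192623, 'eye': array([0.39127381, 0.04536911, 0.97150619]), 'attitude': array([-3.0287291 , -0.02379302, -1.5605525 ])}
side {'vfov': 51.6950387488336, 'cx': 278.15119525933056, 'cy': 204.2681899715851, 'eye': array([0.95952511, 0.25119578, 0.77424448]), 'attitude': array([-2.55491729, -0.01374232,  2.00214622])}
```

View pics/top0.png

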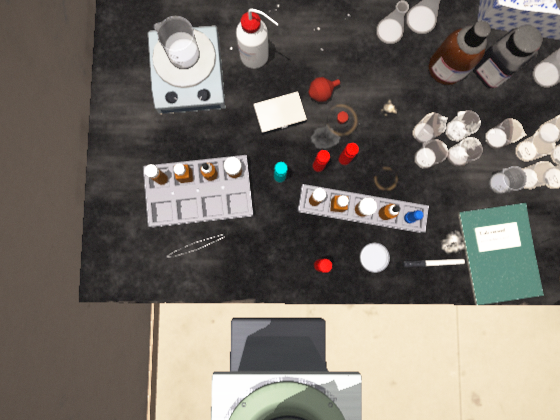

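View pics/side0.png

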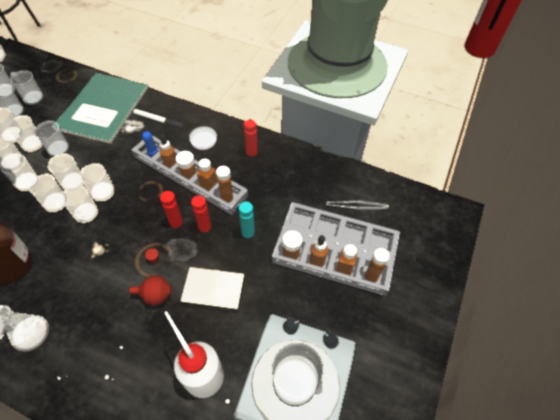

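The top view shows the pair rack at left. Its far row, left to right, holds tall (152,172), square (182,172), dropper (207,172) and jar (232,167). The near row, around row 210, is empty.

The single rack, left to right, holds tall (317,197), square (341,203), jar (366,207), dropper (390,212) and blue tube (415,216). The side view agrees.

Look-alikes to leave alone are the turquoise one (281,171) and the red ones (322,160), (349,153) and (324,266).

```bash
cat > h.py <<'E'
import numpy as np,cv2
from scipy.spatial.transform import Rotation as R
from workcell import bot,grab_frame,calibration
def cloud(d,c):
    f=210/np.tan(np.radians(c["vfov"])/2)
    v,u=np.mgrid[:420,:560]
    P=np.stack([(u-c["cx"])/f*d,(v-c["cy"])/f*d,d],-1)
    return P@R.from_euler("xyz",c["attitude"]).as_matrix().T+c["eye"]
def local(w):  # world vector -> tool axes now
    return R.from_euler("xyz",bot.observe()["tool_rot"]).inv().apply(w)
E
python3 - <<'E'
from h import *
for n,boxes in [("top",[(140,150,260,230),(295,180,432,235)]),("side",[(270,200,402,292),(130,130,250,212)])]:
    d=np.load(n+"0.npy"); W=cloud(d,calibration(n)); img=cv2.imread(f"pics/{n}0.png")
    for k,(a,b,c2,e) in enumerate(boxes):
        w=W[b:e,a:c2].reshape(-1,3); ok=d[b:e,a:c2].ravel()>0
        bench=w[ok&(w[:,2]<.012)]; 
        m=ok&(abs(w[:,2]-.028)<.004); p=w[m]
        r=cv2.minAreaRect((p[:,:2]*1000).astype(np.float32)); print(n,k,"z med",np.median(p[:,2]),np.median(bench[:,2]),"rect mm",np.round(r[0],1),np.round(r[1],1),round(r[2],1))
        t=ok&(w[:,2]>.045)
        M=np.zeros((420,560),np.uint8); M[b:e,a:c2]=t.reshape(e-b,c2-a)
        nn,L,S,C=cv2.connectedComponentsWithStats(M)
        for i in range(1,nn):
            if S[i,4]>25:
                q=W[L==i]; zt=np.percentile(q[:,2],97); tp=q[q[:,2]>zt-.006]
                print("  blob",np.round(C[i]),"n",S[i,4],"zmax %.3f"%zt,np.round((tp[:,:2].min(0)+tp[:,:2].max(0))/2*1000,1),np.round(np.ptp(tp[:,:2],axis=0)*1000))
p=cv2.imread("pics/top0.png")
a=cv2.resize(p[150:230,140:260],None,fx=4,fy=4,interpolation=2);b=cv2.resize(p[180:240,295:435],None,fx=4,fy=4,interpolation=2)
o=np.zeros((560,560,3),np.uint8);o[:320,:480]=a;o[320:,:]=b
cv2.imwrite("pics/crop1.png",o)
E
```

```text
top 0 z med 0.02792292078313552 0.0014044971963581565 rect mm [538.7 196.2] [132.8 225.1] 7.1
  blob [232. 165.] n 248 zmax 0.070 [586.2 120.3] [33. 34.]
  blob [182. 171.] n 235 zmax 0.089 [573.1 226.2] [21. 21.]
  blob [208. 169.] n 189 zmax 0.103 [578.2 172.8] [10. 10.]
  blob [154. 172.] n 230 zmax 0.103 [565.8 279.2] [25. 24.]
top 1 z med 0.028075244402807065 0.0005195561104422985 rect mm [ 504.6 -163.1] [279.  59.] 81.1
  blob [318. 195.] n 183 zmax 0.103 [522.9 -58. ] [27. 24.]
  blob [340. 202.] n 225 zmax 0.089 [ 512.1 -108.4] [21. 20.]
  blob [367. 206.] n 253 zmax 0.070 [ 504. -164.] [36. 34.]
  blob [391. 210.] n 204 zmax 0.103 [ 496.4 -215.5] [11. 10.]
  blob [417. 215.] n 115 zmax 0.076 [ 486.9 -268.1] [17. 19.]
side 0 z med 0.02884040726624537 0.0019339291296309735 rect mm [540.1 196. ] [134.4 225. ] 7.3
  blob [292. 241.] n 342 zmax 0.070 [587.7 119.8] [35. 35.]
  blob [320. 248.] n 298 zmax 0.103 [580.5 172.8] [11. 11.]
  blob [348. 257.] n 348 zmax 0.089 [574.9 226.2] [22. 22.]
  blob [378. 262.] n 369 zmax 0.103 [568.4 279. ] [24. 26.]
side 1 z med 0.028933986429015457 0.001464907770418078 rect mm [ 458. -156.] [280.9 156.6] 81.1
  blob [247. 136.] n 63 zmax 0.086 [394.7 -72.6] [ 4. 11.]
  blob [148. 139.] n 131 zmax 0.075 [ 489.6 -266.8] [18. 18.]
  blob [166. 148.] n 259 zmax 0.102 [ 497.3 -214.7] [11. 11.]
  blob [185. 161.] n 281 zmax 0.070 [ 506.  -162.8] [36. 36.]
  blob [215. 175.] n 626 zmax 0.102 [525. -58.] [25. 26.]
  blob [169. 202.] n 279 zmax 0.098 [ 620.1 -125.5] [26. 25.]
  blob [199. 204.] n 211 zmax 0.098 [603.8 -68. ] [25. 26.]
  blob [244. 207.] n 98 zmax 0.098 [577.6  17.5] [24. 23.]
```

View pics/crop1.png

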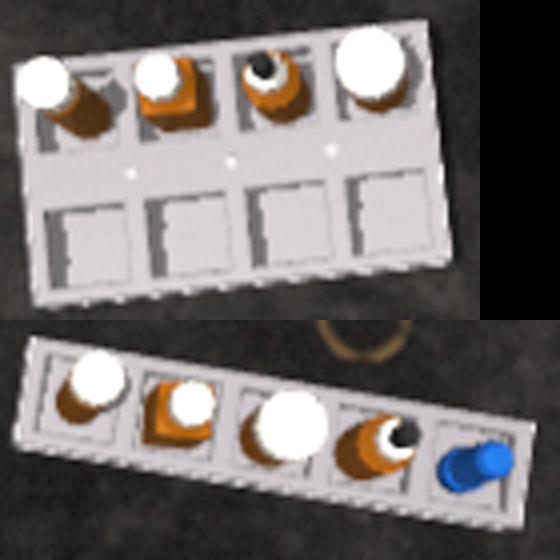

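The crop confirms both orders: tall, square, dropper, jar in the far row, and tall, square, jar, dropper, blue in the single rack. Next I hover over the single rack.

```bash
cat >> h.py <<'E'
def go(x,y,z,yaw_deg):
    s=bot.observe(); r=R.from_euler("xyz",s["tool_rot"])
    d=r.inv().apply(np.array([x,y,z])-s["position"])
    rv=(r.inv()*R.from_euler("xyz",[np.pi,0,np.radians(yaw_deg)])).as_rotvec()
    print("t %.1f"%s["clock"],"pos",np.round(s["position"],4),"yaw %.1f"%np.degrees(s["tool_rot"][2]),"w %.3f"%s["grip_width"],"-> d",np.round(d,4),"rv",np.round(rv,3))
E
echo '0.085,0.413,-0.314,-0.03,0,0,-1.024
0.085,0.413,-0.314,-0.03,0,0,-1.024
0.085,0.413,-0.314,-0.03,0,0,-1.024
0.085,0.413,-0.314,-0.03,0,0,-1.024
0.085,0.413,-0.314,-0.03,0,0,-1.024' | python3 -m creep 30
python3 -c "
from h import *
go(.5,-.13,.26,81)"
```

```text
clock: 0.72
position: [0.3964, -0.3069, 0.2495]
tool_rot: [3.142, 0.0, 1.334]
force: [1.2, -0.9, -0.5]
grip_width: 0.0851
finger_force: 0.0
t 0.7 pos [ 0.3964 -0.3069  0.2495] yaw 76.5 w 0.085 -> d [ 0.1962  0.0593 -0.0106] rv [ 0.     0.    -0.079]
```

```bash
echo '0.085,0.196,0.059,-0.01,0,0,-0.079
0.085,0.196,0.059,-0.01,0,0,-0.079
0.085,0.196,0.059,-0.01,0,0,-0.079
0.085,0.196,0.059,-0.01,0,0,-0.079
0.085,0.196,0.059,-0.01,0,0,-0.079' | python3 -m creep
python3 - <<'E'
from h import *
go(.5,-.13,.26,81)
c=calibration("wrist"); p,d=grab_frame("wrist"); cv2.imwrite("pics/w1.png",p); np.save("w1.npy",d); np.save("w1c.npy",c,allow_pickle=True); print(c)
E
```

```text
clock: 1.35
position: [0.5003, -0.132, 0.2591]
tool_rot: [-3.141, -0.0, 1.409]
force: [-0.3, -0.1, -0.8]
grip_width: 0.0848
finger_force: 0.0
t 1.4 pos [ 0.5003 -0.132   0.2591] yaw 80.7 w 0.085 -> d [ 0.0019 -0.0006 -0.0009] rv [-0.    -0.    -0.005]
{'vfov': 67.38828339789087, 'cx': 280.9084326336447, 'cy': 212.14852105222778, 'eye': array([ 0.51231142, -0.06030816,  0.40234874]), 'attitude': array([ 2.85615678e+00, -5.62298041e-04, -1.60012368e-01])}
```

View pics/w1.png

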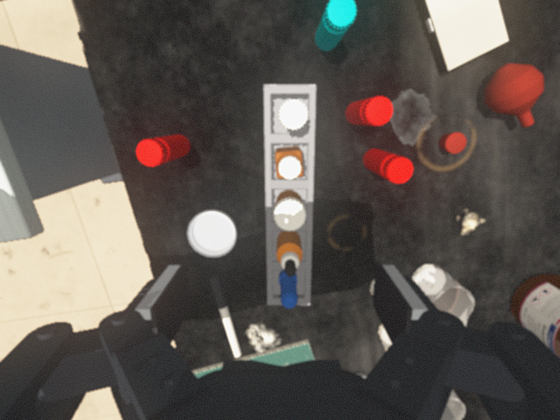

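The wrist view shows the rack column with tall (293,114), square (289,165), jar (289,213), dropper (289,255) and blue (289,290). The square bottle looks aligned with the rack. I'll measure now.

Run:
```python
from h import *
d=np.load("w1.npy"); c=np.load("w1c.npy",allow_pickle=True).item(); W=cloud(d,c); Z=W[...,2]
m=np.zeros(d.shape,bool); m[80:310,258:322]=1; m&=d>0
p=W[m&(abs(Z-.028)<.004)]
print(np.median(p[:,2]),cv2.minAreaRect((p[:,:2]*1000).astype(np.float32)))
nn,L,S,C=cv2.connectedComponentsWithStats((m&(Z>.045)).astype(np.uint8))
for i in range(1,nn):
    if S[i,4]>60:
        q=W[L==i]; zt=np.percentile(q[:,2],97); tp=q[q[:,2]>zt-.006]
        print(np.round(C[i]),S[i,4],"%.3f"%zt,np.round((tp[:,:2].min(0)+tp[:,:2].max(0))/2*1000,1),np.round(np.ptp(tp[:,:2],axis=0)*1000))
p=cv2.imread("pics/w1.png")[130:200,255:325]; cv2.imwrite("pics/w1s.png",cv2.resize(p,None,fx=7,fy=7,interpolation=2))
```

```text
0.028595302001791306 ((505.39398193359375, -163.00804138183594), (279.0126647949219, 58.171451568603516), 80.95166015625)
[292. 115.] 643 0.102 [523.7 -57.6] [25. 26.]
[288. 164.] 784 0.089 [ 513.1 -107.7] [22. 22.]
[289. 214.] 861 0.069 [ 505.3 -162.5] [36. 35.]
[289. 256.] 696 0.102 [ 497.4 -214. ] [11. 10.]
[288. 296.] 360 0.074 [ 487.7 -266.6] [19. 17.]
```

View pics/w1s.png

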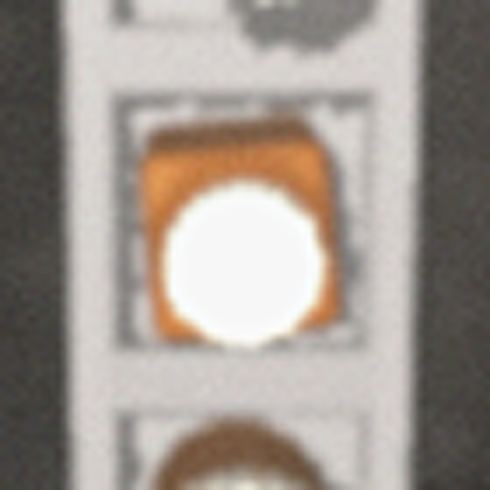

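Positions agree across all three cameras, and the square bottle is turned about +5° from the rack. I start with the tall vial.

```bash
echo '0.06,0.077,0.0114,0.06,0,0,0
0.06,0.077,0.0114,0.1,0,0,0
0.06,0.077,0.0114,0.15,0,0,0
0.06,0.077,0.0114,0.203,0,0,0
0.06,0.077,0.0114,0.203,0,0,0' | python3 -m creep
python3 -c "
from h import *
go(.524,-.058,.056,81)"
```

```text
clock: 2.02
position: [0.5213, -0.0599, 0.0537]
tool_rot: [-3.135, 0.001, 1.406]
force: [0.0, 0.2, 0.3]
grip_width: 0.0604
finger_force: 0.0
t 2.0 pos [ 0.5213 -0.0599  0.0537] yaw 80.5 w 0.060 -> d [ 0.0024  0.0023 -0.0023] rv [-0.006  0.001 -0.008]
```

```bash
echo '0.06,0.002,0.002,-0.002,0,0,0
0.02,0.002,0.002,-0.002,0,0,0
0.02,0.002,0.002,-0.002,0,0,0
0.02,0.002,0.002,-0.002,0,0,0
0.02,0.002,0.002,-0.002,0,0,0' | python3 -m creep 30
echo '0.02,0,0,0,0,0,0
0.02,0,0,-0.03,0,0,0
0.02,0,0,-0.06,0,0,0
0.02,0,0,-0.11,0,0,0
0.02,0,0,-0.11,0,0,0' | python3 -m creep 30
python3 -c "
from h import *
go(.4927,.2718,.166,97.2)"
```

```text
clock: 2.65
position: [0.5268, -0.0571, 0.0598]
tool_rot: [3.14, 0.0, 1.407]
force: [-3.3, -0.3, 16.6]
grip_width: 0.026
finger_force: 28.5
clock: 3.28
position: [0.5279, -0.0571, 0.1722]
tool_rot: [3.135, -0.0, 1.407]
force: [0.7, -0.2, -1.3]
grip_width: 0.0257
finger_force: 30.2
t 3.3 pos [ 0.5279 -0.0571  0.1722] yaw 80.6 w 0.026 -> d [ 0.3187 -0.0884  0.0057] rv [ 0.006  0.001 -0.29 ]
```

```bash
echo '0.02,0.06,-0.017,0,0,0,-0.06
0.02,0.12,-0.034,0,0,0,-0.12
0.02,0.18,-0.05,0,0,0,-0.18
0.02,0.24,-0.067,0,0,0,-0.24
0.02,0.3,-0.083,0,0,0,-0.29' | python3 -m creep 30
echo '0.02,0.01,0,0,0,0,0
0.02,0.01,0,0,0,0,0
0.02,0.01,0,0,0,0,0' | python3 -m creep
python3 -c "
from h import *
go(.4927,.2718,.166,97.2)"
```

```text
clock: 3.9
position: [0.4926, 0.2543, 0.1684]
tool_rot: [3.141, 0.0, 1.699]
force: [0.9, -0.5, 0.2]
grip_width: 0.0259
finger_force: 30.1
clock: 4.28
position: [0.4923, 0.2608, 0.1682]
tool_rot: [-3.141, 0.001, 1.695]
force: [0.3, 0.5, -1.1]
grip_width: 0.0258
finger_force: 30.1
t 4.3 pos [0.4923 0.2608 0.1682] yaw 97.1 w 0.026 -> d [0.0108 0.0018 0.0022] rv [-0.     0.001 -0.001]
```

```bash
echo '0.02,0.011,0.002,0,0,0,0
0.02,0.011,0.002,0.03,0,0,0
0.02,0.011,0.002,0.06,0,0,0
0.02,0.011,0.002,0.075,0,0,0
0.02,0.011,0.002,0.075,0,0,0' | python3 -m creep 30
python3 -c "
from h import *
go(.4927,.2718,.06,97.2)
p,d=grab_frame('wrist'); cv2.imwrite('pics/w2.png',p)"
```

```text
clock: 4.9
position: [0.4923, 0.2737, 0.0929]
tool_rot: [-3.14, 0.0, 1.697]
force: [0.4, 0.5, -0.3]
grip_width: 0.0259
finger_force: 30.1
t 4.9 pos [0.4923 0.2737 0.0929] yaw 97.2 w 0.026 -> d [-0.0019  0.0002  0.0329] rv [-0.001  0.     0.001]
```

View pics/w2.png

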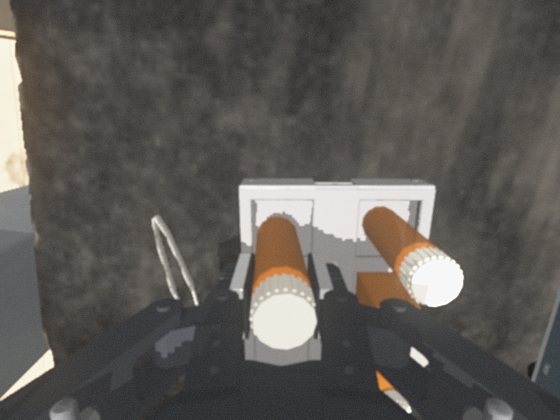

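The vial (285,270) sits over its empty cell (252–313 across) and is clear of the originals. I lower it and release.

```bash
echo '0.02,-0.002,0,0.015,0,0,0
0.02,-0.002,0,0.028,0,0,0
0.02,-0.002,0,0.033,0,0,0
0.02,-0.002,0,0.034,0,0,0
0.02,-0.002,0,0.034,0,0,0' | python3 -m creep 30
echo '0.045,0,0,0,0,0,0
0.045,0,0,0,0,0,0
0.045,0,0,0,0,0,0' | python3 -m creep
echo '0.045,0,0,-0.03,0,0,0
0.045,0,0,-0.08,0,0,0
0.045,0,0,-0.12,0,0,0
0.06,0,0,-0.12,0,0,0' | python3 -m creep
python3 -c "
from h import *
go(.513,-.108,.18,86)"
```

```text
clock: 5.58
position: [0.4923, 0.2721, 0.0598]
tool_rot: [-3.141, 0.0, 1.698]
force: [-5.4, -2.5, 14.2]
grip_width: 0.0261
finger_force: 31.8
clock: 5.95
position: [0.4928, 0.2718, 0.0592]
tool_rot: [-3.142, -0.0, 1.697]
force: [-0.7, 0.7, -0.5]
grip_width: 0.0448
finger_force: 0.0
clock: 6.45
position: [0.4939, 0.2725, 0.1821]
tool_rot: [3.137, -0.002, 1.697]
force: [-0.1, -0.0, -0.0]
grip_width: 0.0599
finger_force: 0.0
t 6.5 pos [0.4939 0.2725 0.1821] yaw 97.2 w 0.060 -> d [-0.3798 -0.0289  0.0013] rv [ 0.004 -0.002  0.196]
```

```bash
echo '0.06,-0.06,-0.005,0,0,0,0.04
0.06,-0.12,-0.01,0,0,0,0.08
0.06,-0.18,-0.014,0,0,0,0.12
0.06,-0.24,-0.019,0,0,0,0.16
0.06,-0.3,-0.023,0,0,0,0.196' | python3 -m creep
echo '0.06,-0.06,0.006,0,0,0,0
0.06,-0.078,0.01,0,0,0,0
0.06,-0.078,0.01,0,0,0,0
0.06,-0.078,0.01,0,0,0,0' | python3 -m creep
python3 -c "
from h import *
go(.513,-.108,.034,86)"
```

```text
clock: 7.08
position: [0.5073, -0.0308, 0.1787]
tool_rot: [-3.141, 0.0, 1.5]
force: [1.2, -0.2, -0.4]
grip_width: 0.0601
finger_force: 0.0
clock: 7.58
position: [0.5123, -0.1056, 0.179]
tool_rot: [-3.141, -0.001, 1.503]
force: [-0.3, -0.1, 0.6]
grip_width: 0.0599
finger_force: 0.0
t 7.6 pos [ 0.5123 -0.1056  0.179 ] yaw 86.1 w 0.060 -> d [-0.0025  0.0009  0.145 ] rv [-0.    -0.001  0.002]
```

```bash
echo '0.06,-0.002,0.001,0.05,0,0,0
0.06,-0.002,0.001,0.1,0,0,0
0.06,-0.002,0.001,0.142,0,0,0
0.06,-0.002,0.001,0.142,0,0,0
0.06,-0.002,0.001,0.142,0,0,0' | python3 -m creep
echo '0.02,0,0,0,0,0,0
0.02,0,0,0,0,0,0
0.02,0,0,0,0,0,0
0.02,0,0,0,0,0,0' | python3 -m creep 30
echo '0.02,0,0,-0.03,0,0,0
0.02,0,0,-0.06,0,0,0
0.02,0,0,-0.11,0,0,0
0.02,0,0,-0.11,0,0,0
0.02,0,0,-0.11,0,0,0' | python3 -m creep 30
python3 -c "
from h import *
go(.4994,.2182,.146,97.2)"
```

```text
clock: 8.2
position: [0.514, -0.1084, 0.0387]
tool_rot: [3.14, -0.0, 1.503]
force: [0.5, 0.2, 0.3]
grip_width: 0.06
finger_force: 0.0
clock: 8.7
position: [0.5139, -0.1095, 0.0387]
tool_rot: [3.14, 0.0, 1.501]
force: [-2.7, 0.5, 13.9]
grip_width: 0.0296
finger_force: 31.5
clock: 9.32
position: [0.513, -0.1096, 0.1476]
tool_rot: [3.141, 0.0, 1.501]
force: [-0.9, 0.8, -0.9]
grip_width: 0.0295
finger_force: 30.2
t 9.3 pos [ 0.513  -0.1096  0.1476] yaw 86.0 w 0.029 -> d [ 0.326  -0.0365  0.0014] rv [ 0.     0.    -0.196]
```

```bash
echo '0.02,0.06,-0.007,0,0,0,-0.04
0.02,0.12,-0.014,0,0,0,-0.08
0.02,0.18,-0.021,0,0,0,-0.12
0.02,0.24,-0.028,0,0,0,-0.16
0.02,0.3,-0.034,0,0,0,-0.196' | python3 -m creep 30
echo '0.02,0.025,0,0,0,0,0
0.02,0.025,0,0,0,0,0
0.02,0.025,0,0,0,0,0
0.02,0.025,0,0,0,0,0' | python3 -m creep
python3 -c "
from h import *
go(.4994,.2182,.07,97.2)"
```

```text
clock: 9.95
position: [0.4993, 0.194, 0.1464]
tool_rot: [-3.14, 0.0, 1.698]
force: [1.4, -0.1, -0.9]
grip_width: 0.0294
finger_force: 30.1
clock: 10.45
position: [0.4971, 0.2159, 0.147]
tool_rot: [-3.141, 0.001, 1.696]
force: [1.3, -0.2, -0.6]
grip_width: 0.0295
finger_force: 30.1
t 10.4 pos [0.4971 0.2159 0.147 ] yaw 97.2 w 0.029 -> d [0.0021 0.0026 0.077 ] rv [-0.001  0.001 -0.001]
```

```bash
echo '0.02,0.002,0.003,0,0,0,0
0.02,0.002,0.003,0.03,0,0,0
0.02,0.002,0.003,0.06,0,0,0
0.02,0.002,0.003,0.075,0,0,0
0.02,0.002,0.003,0.075,0,0,0' | python3 -m creep 30
python3 -c "
from h import *
go(.4994,.2182,.0387,97.2)
p,d=grab_frame('wrist'); cv2.imwrite('pics/w3.png',p)"
```

```text
clock: 11.08
position: [0.4995, 0.2193, 0.0719]
tool_rot: [-3.14, 0.0, 1.697]
force: [0.3, 0.2, -0.1]
grip_width: 0.0296
finger_force: 30.1
t 11.1 pos [0.4995 0.2193 0.0719] yaw 97.2 w 0.030 -> d [-0.0011 -0.0002  0.0332] rv [-0.001  0.     0.001]
```

View pics/w3.png

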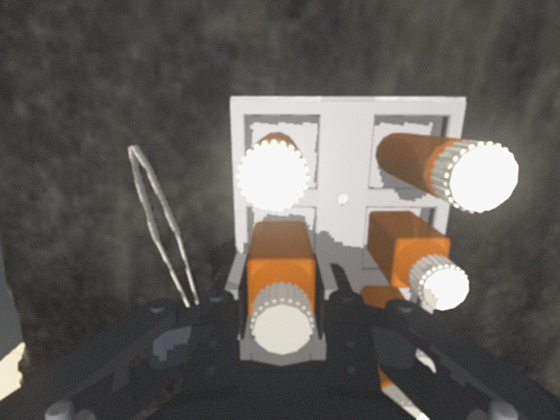

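The tall vial stands upright in its cell (275,175), and the square bottle (282,280) is square with the rack and over its cell. I lower it, release, and go on to the jar.

```bash
echo '0.02,-0.001,0,0.015,0,0,0
0.02,-0.001,0,0.028,0,0,0
0.02,-0.001,0,0.033,0,0,0
0.02,-0.001,0,0.034,0,0,0
0.02,-0.001,0,0.034,0,0,0' | python3 -m creep 30
echo '0.048,0,0,0,0,0,0
0.048,0,0,0,0,0,0
0.048,0,0,0,0,0,0' | python3 -m creep
echo '0.048,0,0,-0.03,0,0,0
0.048,0,0,-0.08,0,0,0
0.048,0,0,-0.12,0,0,0
0.06,0,0,-0.12,0,0,0' | python3 -m creep
python3 -c "
from h import *
go(.505,-.163,.16,81)"
```

```text
clock: 11.75
position: [0.4993, 0.2184, 0.0384]
tool_rot: [-3.141, 0.001, 1.697]
force: [-3.9, -0.8, 6.6]
grip_width: 0.0295
finger_force: 31.0
clock: 12.12
position: [0.4998, 0.2185, 0.0383]
tool_rot: [-3.142, -0.0, 1.697]
force: [1.1, -0.0, 0.5]
grip_width: 0.0478
finger_force: 0.0
clock: 12.62
position: [0.5011, 0.219, 0.161]
tool_rot: [3.137, -0.001, 1.697]
force: [0.6, -0.5, -0.9]
grip_width: 0.0596
finger_force: 0.0
t 12.6 pos [0.5011 0.219  0.161 ] yaw 97.2 w 0.060 -> d [-0.3795 -0.0442  0.0004] rv [ 0.004 -0.002  0.283]
```

```bash
echo '0.06,-0.06,-0.007,0,0,0,0.06
0.06,-0.12,-0.014,0,0,0,0.12
0.06,-0.18,-0.021,0,0,0,0.17
0.06,-0.24,-0.028,0,0,0,0.23
0.06,-0.3,-0.035,0,0,0,0.283' | python3 -m creep
echo '0.06,-0.06,0.01,0,0,0,0
0.06,-0.074,0.013,0,0,0,0
0.06,-0.074,0.013,0,0,0,0
0.06,-0.074,0.013,0,0,0,0' | python3 -m creep
python3 -c "
from h import *
go(.505,-.163,.04,81)"
```

```text
clock: 13.25
position: [0.5024, -0.0855, 0.1576]
tool_rot: [-3.141, 0.0, 1.412]
force: [1.3, 0.0, 0.9]
grip_width: 0.0601
finger_force: 0.0
clock: 13.75
position: [0.5043, -0.1569, 0.1581]
tool_rot: [-3.141, -0.001, 1.416]
force: [0.5, 0.3, 0.4]
grip_width: 0.0598
finger_force: 0.0
t 13.8 pos [ 0.5043 -0.1569  0.1581] yaw 81.1 w 0.060 -> d [-0.006   0.0017  0.118 ] rv [-0.    -0.001  0.003]
```

```bash
echo '0.06,-0.006,0.002,0.03,0,0,0
0.06,-0.006,0.002,0.07,0,0,0
0.06,-0.006,0.002,0.114,0,0,0
0.06,-0.006,0.002,0.116,0,0,0
0.06,-0.006,0.002,0.116,0,0,0' | python3 -m creep
echo '0.02,0,0,0,0,0,0
0.02,0,0,0,0,0,0
0.02,0,0,0,0,0,0
0.02,0,0,0,0,0,0' | python3 -m creep 30
echo '0.02,0,0,-0.03,0,0,0
0.02,0,0,-0.06,0,0,0
0.02,0,0,-0.11,0,0,0
0.02,0,0,-0.11,0,0,0
0.02,0,0,-0.11,0,0,0' | python3 -m creep 30
python3 -c "
from h import *
go(.5129,.111,.15,97.2)"
```

```text
clock: 14.38
position: [0.506, -0.164, 0.0435]
tool_rot: [3.141, -0.0, 1.416]
force: [0.3, -0.5, -0.0]
grip_width: 0.06
finger_force: 0.0
clock: 14.88
position: [0.506, -0.1651, 0.0438]
tool_rot: [3.14, 0.0, 1.414]
force: [-2.6, 0.5, 11.8]
grip_width: 0.0328
finger_force: 28.6
clock: 15.5
position: [0.5051, -0.1651, 0.1526]
tool_rot: [3.141, 0.0, 1.414]
force: [-0.2, -0.1, -1.3]
grip_width: 0.0326
finger_force: 30.4
t 15.5 pos [ 0.5051 -0.1651  0.1526] yaw 81.0 w 0.033 -> d [ 0.274  -0.0355  0.0025] rv [ 0.001  0.    -0.283]
```

```bash
echo '0.02,0.055,-0.007,0,0,0,-0.06
0.02,0.11,-0.014,0,0,0,-0.12
0.02,0.165,-0.021,0,0,0,-0.18
0.02,0.22,-0.028,0,0,0,-0.24
0.02,0.274,-0.0355,0,0,0,-0.283' | python3 -m creep 30
echo '0.02,0,0,0,0,0,0
0.02,0,0,0,0,0,0' | python3 -m creep
python3 -c "
from h import *
go(.5129,.111,.075,97.2)
p,d=grab_frame('wrist'); cv2.imwrite('pics/w4.png',p)"
```

```text
clock: 16.12
position: [0.5122, 0.113, 0.1515]
tool_rot: [-3.14, 0.0, 1.699]
force: [0.4, -0.0, -1.3]
grip_width: 0.0328
finger_force: 30.4
clock: 16.38
position: [0.5124, 0.111, 0.1515]
tool_rot: [-3.14, 0.0, 1.698]
force: [0.7, -1.0, -0.8]
grip_width: 0.0331
finger_force: 30.4
t 16.4 pos [0.5124 0.111  0.1515] yaw 97.3 w 0.033 -> d [-0.      0.0006  0.0765] rv [-0.002  0.     0.001]
```

View pics/w4.png

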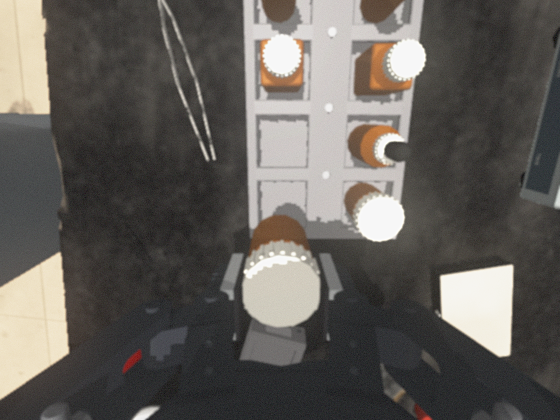

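The square bottle stands well in its cell (282,60), and the jar (281,285) is held upright by the cap. I lower the jar in two stages.

```bash
echo '0.02,0,0,0.03,0,0,0
0.02,0,0,0.06,0,0,0
0.02,0,0,0.075,0,0,0
0.02,0,0,0.075,0,0,0
0.02,0,0,0.075,0,0,0' | python3 -m creep 30
echo '0.02,0,0,0.015,0,0,0
0.02,0,0,0.028,0,0,0
0.02,0,0,0.033,0,0,0
0.02,0,0,0.033,0,0,0' | python3 -m creep 30
python3 -c "
from h import *
go(.5129,.111,.0438,97.2)"
```

```text
clock: 17.05
position: [0.5134, 0.1112, 0.0782]
tool_rot: [3.141, -0.0, 1.697]
force: [0.4, -0.6, 0.5]
grip_width: 0.0328
finger_force: 30.4
clock: 17.55
position: [0.5125, 0.1114, 0.0438]
tool_rot: [-3.141, 0.0, 1.698]
force: [0.0, 0.1, 0.2]
grip_width: 0.0329
finger_force: 30.3
t 17.6 pos [0.5125 0.1114 0.0438] yaw 97.3 w 0.033 -> d [-0.0005  0.0004  0.    ] rv [-0.001  0.     0.001]
```

```bash
echo '0.02,0,0,0.001,0,0,0
0.02,0,0,0.002,0,0,0
0.02,0,0,0.002,0,0,0' | python3 -m creep 30
echo '0.05,0,0,0,0,0,0
0.05,0,0,0,0,0,0
0.05,0,0,0,0,0,0' | python3 -m creep
echo '0.05,0,0,-0.03,0,0,0
0.05,0,0,-0.08,0,0,0
0.05,0,0,-0.12,0,0,0
0.06,0,0,-0.12,0,0,0' | python3 -m creep
python3 -c "
from h import *
go(.497,-.2145,.165,81)"
```

```text
clock: 17.92
position: [0.513, 0.1114, 0.0431]
tool_rot: [3.141, 0.0, 1.697]
force: [-6.8, -0.5, 21.3]
grip_width: 0.0333
finger_force: 32.5
clock: 18.3
position: [0.5129, 0.1113, 0.0423]
tool_rot: [-3.142, -0.0, 1.697]
force: [0.7, -0.0, -0.6]
grip_width: 0.0501
finger_force: 0.0
clock: 18.8
position: [0.5142, 0.1115, 0.1649]
tool_rot: [3.137, -0.0, 1.697]
force: [-0.5, 0.0, -0.5]
grip_width: 0.0598
finger_force: 0.0
t 18.8 pos [0.5142 0.1115 0.1649] yaw 97.2 w 0.060 -> d [-0.3213 -0.0581 -0.0004] rv [ 0.004 -0.001  0.283]
```

Contact was felt, so the jar is on the floor. The dropper is next.

```bash
echo '0.06,-0.06,-0.011,0,0,0,0.06
0.06,-0.12,-0.022,0,0,0,0.12
0.06,-0.18,-0.033,0,0,0,0.17
0.06,-0.24,-0.043,0,0,0,0.23
0.06,-0.3,-0.054,0,0,0,0.283' | python3 -m creep
echo '0.06,-0.021,0,0,0,0,0
0.06,-0.021,0,0,0,0,0
0.06,-0.021,0,0,0,0,0' | python3 -m creep
python3 - <<'E'
from h import *
go(.497,-.2145,.035,81)
c=calibration("wrist"); p,d=grab_frame("wrist"); cv2.imwrite("pics/w5.png",p)
W=cloud(d,c); m=(W[...,2]>.045)&(W[...,2]<.11)&(abs(W[...,0]-.497)<.03)&(abs(W[...,1]+.2145)<.027)&(d>0)
q=W[m]; print(len(q)); t=q[q[:,2]>q[:,2].max()-.008]; print(t.min(0),t.max(0))
E
```

```text
clock: 19.42
position: [0.4965, -0.1951, 0.1616]
tool_rot: [-3.141, -0.0, 1.412]
force: [1.5, 0.5, -0.1]
grip_width: 0.06
finger_force: 0.0
clock: 19.8
position: [0.4939, -0.2127, 0.1619]
tool_rot: [-3.141, -0.001, 1.415]
force: [0.3, 0.1, 0.3]
grip_width: 0.0599
finger_force: 0.0
t 19.8 pos [ 0.4939 -0.2127  0.1619] yaw 81.1 w 0.060 -> d [-0.0014  0.0034  0.1269] rv [-0.001 -0.001  0.002]
1287
[ 0.49088374 -0.2196739   0.0964827 ] [ 0.50299511 -0.20923662  0.10448024]
```

View pics/w5.png

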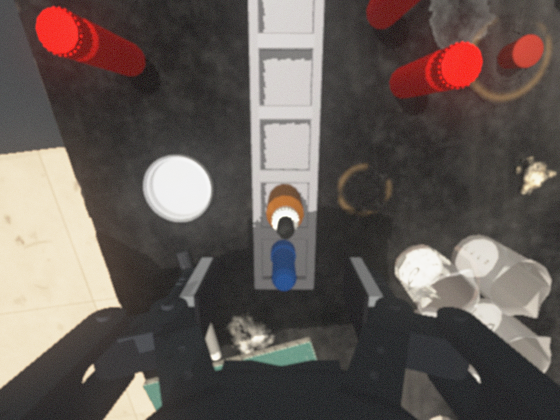

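The dropper (285,210) is undisturbed at (0.497, −0.2145), with the blue tube next to it (284,265). I descend and grip.

```bash
echo '0.06,-0.001,0.003,0.03,0,0,0
0.06,-0.001,0.003,0.07,0,0,0
0.06,-0.001,0.003,0.115,0,0,0
0.06,-0.001,0.003,0.126,0,0,0
0.06,-0.001,0.003,0.126,0,0,0' | python3 -m creep
echo '0.02,0,0,0,0,0,0
0.02,0,0,0,0,0,0
0.02,0,0,0,0,0,0
0.02,0,0,0,0,0,0' | python3 -m creep 30
echo '0.02,0,0,-0.03,0,0,0
0.02,0,0,-0.06,0,0,0
0.02,0,0,-0.11,0,0,0
0.02,0,0,-0.11,0,0,0
0.02,0,0,-0.11,0,0,0' | python3 -m creep 30
python3 -c "
from h import *
go(.5062,.1646,.145,97.2)"
```

```text
clock: 20.48
position: [0.497, -0.2146, 0.0366]
tool_rot: [-3.141, -0.0, 1.415]
force: [0.2, 0.5, 1.4]
grip_width: 0.0602
finger_force: 0.0
clock: 20.98
position: [0.4974, -0.2156, 0.0378]
tool_rot: [3.14, 0.001, 1.414]
force: [-2.0, 1.1, 9.7]
grip_width: 0.0305
finger_force: 28.8
clock: 21.6
position: [0.4966, -0.2155, 0.1467]
tool_rot: [3.141, 0.0, 1.414]
force: [-0.1, -0.7, -0.1]
grip_width: 0.0309
finger_force: 30.4
t 21.6 pos [ 0.4966 -0.2155  0.1467] yaw 81.0 w 0.031 -> d [ 0.377  -0.0499  0.0015] rv [ 0.001  0.001 -0.283]
```

```bash
echo '0.02,0.06,-0.008,0,0,0,-0.05
0.02,0.12,-0.016,0,0,0,-0.1
0.02,0.18,-0.024,0,0,0,-0.15
0.02,0.24,-0.032,0,0,0,-0.2
0.02,0.3,-0.04,0,0,0,-0.25' | python3 -m creep 30
echo '0.02,0.06,0.004,0,0,0,-0.033
0.02,0.076,0.005,0,0,0,-0.033
0.02,0.076,0.005,0,0,0,-0.033
0.02,0.076,0.005,0,0,0,-0.033' | python3 -m creep
python3 -c "
from h import *
go(.5062,.1646,.07,97.2)
p,d=grab_frame('wrist'); cv2.imwrite('pics/w6.png',p)"
```

```text
clock: 22.22
position: [0.5033, 0.089, 0.1456]
tool_rot: [-3.14, 0.0, 1.666]
force: [0.2, -0.6, -0.3]
grip_width: 0.0308
finger_force: 30.4
clock: 22.72
position: [0.5018, 0.1618, 0.1459]
tool_rot: [-3.141, 0.001, 1.696]
force: [0.4, -0.3, -0.3]
grip_width: 0.0309
finger_force: 30.4
t 22.7 pos [0.5018 0.1618 0.1459] yaw 97.2 w 0.031 -> d [0.0023 0.0048 0.0759] rv [-0.001  0.001 -0.001]
```

View pics/w6.png

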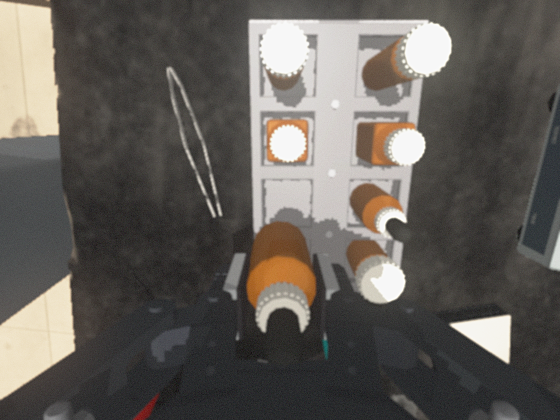

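The dropper (283,265) is held upright, and tall and square stand in place at (286,50) and (288,143). I lower the dropper.

```bash
echo '0.02,0.002,0.005,0,0,0,0
0.02,0.002,0.005,0.03,0,0,0
0.02,0.002,0.005,0.06,0,0,0
0.02,0.002,0.005,0.076,0,0,0
0.02,0.002,0.005,0.076,0,0,0' | python3 -m creep 30
echo '0.02,0,0,0.015,0,0,0
0.02,0,0,0.028,0,0,0
0.02,0,0,0.032,0,0,0
0.02,0,0,0.032,0,0,0' | python3 -m creep 30
python3 -c "
from h import *
go(.5062,.1646,.0375,97.2)"
```

```text
clock: 23.4
position: [0.5063, 0.1658, 0.0698]
tool_rot: [-3.14, 0.0, 1.697]
force: [0.5, 0.3, -0.4]
grip_width: 0.0307
finger_force: 30.4
clock: 23.9
position: [0.5064, 0.1661, 0.0382]
tool_rot: [-3.141, 0.0, 1.697]
force: [-0.6, 0.0, -0.6]
grip_width: 0.0307
finger_force: 30.2
t 23.9 pos [0.5064 0.1661 0.0382] yaw 97.3 w 0.031 -> d [-0.0014 -0.0004  0.0007] rv [-0.     0.     0.001]
```

```bash
echo '0.02,-0.001,0,0.001,0,0,0
0.02,-0.001,0,0.002,0,0,0
0.02,-0.001,0,0.002,0,0,0' | python3 -m creep 30
echo '0.05,0,0,0,0,0,0
0.05,0,0,0,0,0,0
0.05,0,0,0,0,0,0' | python3 -m creep
echo '0.05,0,0,-0.03,0,0,0
0.05,0,0,-0.08,0,0,0
0.05,0,0,-0.13,0,0,0
0.06,0,0,-0.18,0,0,0
0.06,0,0,-0.18,0,0,0' | python3 -m creep
echo '0.06,-0.06,0,0,0,0,0
0.06,-0.12,0,0,0,0,0
0.06,-0.18,0,0,0,0,0
0.06,-0.24,0,0,0,0,0
0.06,-0.26,0,0,0,0,0' | python3 -m creep
python3 - <<'E'
from h import *
for n in ("top","side"):
    p,d=grab_frame(n); W=cloud(d,calibration(n))
    m=((W[...,2]>.045)&(W[...,2]<.12)&(W[...,0]>.45)&(W[...,0]<.62)&(W[...,1]>.08)&(W[...,1]<.32)&(d>0)).astype(np.uint8)
    nn,L,S,C=cv2.connectedComponentsWithStats(m)
    for i in range(1,nn):
        if S[i,4]>40:
            q=W[L==i]; zt=np.percentile(q[:,2],97); tp=q[q[:,2]>zt-.006]
            print(n,np.round(C[i]),"%.3f"%zt,np.round((tp[:,:2].min(0)+tp[:,:2].max(0))/2*1000,1))
    cv2.imwrite(f"pics/{n}9.png",p)
    if n=="side": cv2.imwrite("pics/side9c.png",cv2.resize(p[120:300,120:410],None,fx=2.7,fy=2.7,interpolation=2))
E
```

```text
clock: 24.28
position: [0.5068, 0.1656, 0.0375]
tool_rot: [3.141, -0.0, 1.698]
force: [-7.9, -0.7, 27.2]
grip_width: 0.031
finger_force: 32.9
clock: 24.65
position: [0.5067, 0.1649, 0.0362]
tool_rot: [-3.142, -0.0, 1.697]
force: [-0.3, -0.1, 0.5]
grip_width: 0.0502
finger_force: 0.0
clock: 25.28
position: [0.5081, 0.1656, 0.2197]
tool_rot: [3.136, -0.001, 1.697]
force: [-0.7, -0.5, -0.7]
grip_width: 0.0599
finger_force: 0.0
clock: 25.9
position: [0.539, -0.0969, 0.2154]
tool_rot: [-3.14, 0.001, 1.693]
force: [-0.5, 1.1, -0.2]
grip_width: 0.0598
finger_force: 0.0
top [232. 165.] 0.070 [585.7 119.5]
top [182. 171.] 0.089 [573.2 226.4]
top [208. 169.] 0.103 [578.2 172.6]
top [154. 172.] 0.102 [565.7 279.2]
top [235. 201.] 0.070 [509.6 111.6]
top [210. 204.] 0.102 [503.7 164.6]
top [184. 207.] 0.089 [497.5 218.9]
top [157. 210.] 0.102 [488.4 269.4]
side [304. 210.] 0.070 [512.9 112.5]
side [330. 216.] 0.102 [507.6 165.5]
side [358. 224.] 0.089 [500.  218.5]
side [386. 226.] 0.102 [490.5 270. ]
side [292. 241.] 0.070 [588.3 120.2]
side [320. 248.] 0.102 [580.1 172.7]
side [348. 257.] 0.089 [575.3 226.2]
side [378. 261.] 0.102 [567.8 279. ]
```

View pics/side9c.png

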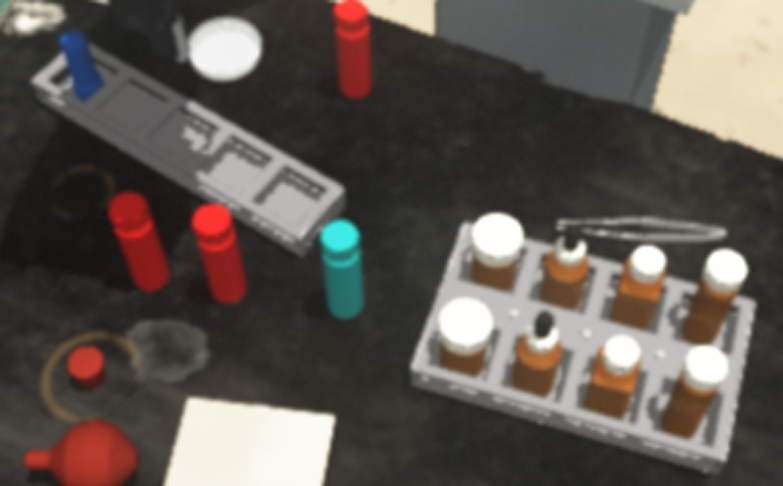

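The side view shows all four pairs matching, all upright and at the same heights as the originals. The blue tube is still in place.

```bash
python3 -c "
from workcell import job
print(job.job_done())"
```

```text
the job is handed in; nothing more can be done
None
```

The job is handed in at about 26 s on the robot's clock: all four duplicates stand upright on the rack floor in front of their matching originals, and the originals and blue tube were not moved.

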